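# Close the vent plugs of three packed jars, oldest batch first

## Robot

A 7-joint arm with a two-finger parallel gripper is mounted at the origin on the work surface. World frame = base frame: x ahead of the robot, y to its left, z up, the work surface at z = 0. Lengths are in mm, angles in rad, forces in N, time in s.
With the tool pointing down it reaches from about 400 to 875 mm from the base axis. Payload 4.4 kg.
Tool frame: the origin (TCP) lies midway between the tips of the shut fingers; the grasp point (between the pads) lies 19 mm behind it; z points along the fingers, y is the line along which they close (so a half turn about z gives the same grasp; the last joint's range is limited). The gripper opens to 85 mm and grips with 20 to 120 N. Pads are 22 mm wide; open, the fingers measure 114 mm over their backs; the gripper's body (76 mm by 85 mm) begins 54 mm behind the grasp point. The pads swing forward as they close: fully open they stand 13 mm farther back than shut.
Start: joints at [1.214, 0.628, 0.038, 1.517, -0.027, 0.996, -0.02], TCP at [186.395, -622.716, 231.313] pointing down, gripper open.
Joint ranges: [-3.06, 3.06], [-0.37, 2.12], [-1.25, 1.32], [0.18, 2.47], [-1.1, 4.24], [0.23, 1.98], [-2.94, 2.94]. Speed limits (rad/s): [2.57, 2.57, 3.14, 3.14, 3.14, 3.14, 3.14].

## Interface

Orientations are given as [roll, pitch, yaw] about the fixed x, y, z axes, in that order (R = Rz(yaw) Ry(pitch) Rx(roll)).
In Python, from cell import ctrl gives the robot as it stands.
- The arm moves only by the shell command python3 -m crank 'ROWS' [OPENING]. ROWS is JSON, a list that holds one entry, the list of rows, each a list of 4 numbers: the shift along the tool's x, y, z normalised to -1 to 1, where 1 is 2.5 cm, then the turn about the tool's z normalised to -1 to 1, where 1 is 0.08 rad. In form: [[[dx, dy, dz, turn], ...]]. A call has 1 to 12 rows; each row shifts and turns the commanded pose from where the row before left it, along the tool's axes as they then stand; what a row does not reach is not made up. A row lasts 1/12 s, in which the tool goes at most 41.7 mm and 7.16 degrees, less where a joint would pass 70% of its speed; a pose out of reach is approached as far as the arm can. A call with a number of a shift or a turn outside -1 to 1 is refused whole. A call with a gripper value outside its range is refused whole. OPENING is the closure, from -1 (fully open) to 1 (shut), set as the call begins (- or left out, the last holds). The fingers move at their own pace and stop on an object; the grip force is fixed at half the most. Time passes only in rows, so rows that do not move let the fingers close. It gives the time, the measured TCP pose, the force, the opening and the grip force at its end, in the units of the state.
- ctrl.read_state(): the state, without advancing time (a new reading comes with each control period).
- ctrl.get_image(name): name is "scene" or "top" or "wrist"; returns a dict with "img" (400x640x3 uint8, red, green, blue), "intrinsics" (3x3 intrinsics, pixels), "dist" ([k1, k2, p1, p2, k3] as OpenCV has them; the pictures are not rectified), "extrinsics" (4x4, takes a point from camera to world coordinates). Camera axes: x right, y up, looking along -z (the intrinsics and any distortion apply to the point x, -y, -z); pixel columns grow to the right and rows downward; lengths in mm; the calibration is good to about 2 mm. A picture is of the moment at which its call begins. There is no depth.
- ctrl.finish_job(): hands the job in; it is judged then, once.
Trained networks look in the newest picture that a camera, given by its name, has taken for a name from the list of things; names that differ only in an ending like _2 or _b are one class to them, and where a whole thing is asked for, a point or a joint stands for the part that bears it (a point fixed in the world has none). Each returns a list of dicts, best first, with "confidence" (0 to 1); they miss things now and then, are a little off and sometimes report something else, mostly with a low value. They report only what shows in the picture. A call takes as long as a camera call. They do not tell look-alikes from the thing itself.
- ctrl.find_in(camera, target): "position" ([row, column] in pixels, amid what is visible of it).
- ctrl.trace(camera, target): "mask" (400x640 bool, what is visible of it) and "position" ([row, column] in pixels, amid what is visible of it).
- ctrl.place_of(camera, target): "position" ([row, column] in pixels: a listed point, or the origin of a listed thing).
The state is a dict: "clock": time; "qpos": joint angles; "qd": joint speeds; "tau": joint torques, N m; "eef_pos": TCP position; "tool_rot": TCP orientation; "force": force on the tool from outside, world axes, zero at the start; "torque": the same for the moment, N m; "width": finger opening in mm; "gripper_force": force on a finger pad.
Only numpy, scipy, OpenCV 4.12 (cv2) and the standard library are available. Lean on these libraries where they do the work, as an engineer would, in place of code of your own. Each camera call takes 0.05 s, during which the arm holds its last target. There are 200 camera calls.

## Task

Close the filled jars, oldest batch first: with the fingertips gently press the red vent plug fully down onto its lid, then the yellow one, then the blue one. Leave the green plug up, because that jar is still airing. Do not pick up, tip or shift any jar, and leave the bottle and the spare lids where they are.

Things in the scene. Friction and masses are not known exactly. Their poses are not given: they have to be found in the camera images.
- red_jar: loose upright white plastic jar, 66 mm across, with a red band on its paper label and a flat white lid 64 mm across whose top is 120 mm above the origin; about 0.3 kg, free to slide, tip or be lifted; origin at the centre of its underside, z up along its axis
- red_top (a point): centre of the top face of the red vent plug, a flat red push-down disc 36 mm across and 6 mm thick on a short stem in the middle of the red jar's lid; it moves down with the plug; fully up it is 133 mm above the table, fully home (disc resting on the lid) 126 mm
- red_plug (a joint): how far the red plug is pressed in, m: 0 up, 0.007 fully home; starts between 0 and 0.0015. Takes about 3 N to move and stays where it is left. It sits on a soft washer (2.5 N per mm) that gives about 1 mm while the plug slides and up to 6 mm in all: press the fingertips 1 to 3 mm past home (4 to 9 N); on release the washer springs back and the plug stays home
- yellow_jar: loose upright white plastic jar, 66 mm across, with a yellow band on its paper label and a flat white lid 64 mm across whose top is 90 mm above the origin; about 0.3 kg, free to slide, tip or be lifted; origin at the centre of its underside, z up along its axis
- yellow_top (a point): centre of the top face of the yellow vent plug, a flat yellow push-down disc 36 mm across and 6 mm thick on a short stem in the middle of the yellow jar's lid; it moves down with the plug; fully up it is 103 mm above the table, fully home (disc resting on the lid) 96 mm
- yellow_plug (a joint): how far the yellow plug is pressed in, m: 0 up, 0.007 fully home; starts between 0 and 0.0015. Takes about 3 N to move and stays where it is left. It sits on a soft washer (2.5 N per mm) that gives about 1 mm while the plug slides and up to 6 mm in all: press the fingertips 1 to 3 mm past home (4 to 9 N); on release the washer springs back and the plug stays home
- blue_jar: loose upright white plastic jar, 66 mm across, with a blue band on its paper label and a flat white lid 64 mm across whose top is 70 mm above the origin; about 0.3 kg, free to slide, tip or be lifted; origin at the centre of its underside, z up along its axis
- blue_top (a point): centre of the top face of the blue vent plug, a flat blue push-down disc 36 mm across and 6 mm thick on a short stem in the middle of the blue jar's lid; it moves down with the plug; fully up it is 83 mm above the table, fully home (disc resting on the lid) 76 mm
- blue_plug (a joint): how far the blue plug is pressed in, m: 0 up, 0.007 fully home; starts between 0 and 0.0015. Takes about 3 N to move and stays where it is left. It sits on a soft washer (2.5 N per mm) that gives about 1 mm while the plug slides and up to 6 mm in all: press the fingertips 1 to 3 mm past home (4 to 9 N); on release the washer springs back and the plug stays home
- green_jar: loose upright white plastic jar, 66 mm across, with a green band on its paper label and a flat white lid 64 mm across whose top is 100 mm above the origin; about 0.3 kg, free to slide, tip or be lifted; origin at the centre of its underside, z up along its axis
- green_top (a point): centre of the top face of the green vent plug, a flat green push-down disc 36 mm across and 6 mm thick on a short stem in the middle of the green jar's lid; it moves down with the plug; fully up it is 113 mm above the table, fully home (disc resting on the lid) 106 mm
- green_plug (a joint): how far the green plug is pressed in, m: 0 up, 0.007 fully home; starts between 0 and 0.0015. Takes about 3 N to move and stays where it is left. It sits on a soft washer (2.5 N per mm) that gives about 1 mm while the plug slides and up to 6 mm in all: press the fingertips 1 to 3 mm past home (4 to 9 N); on release the washer springs back and the plug stays home
- spray: loose white cleaning bottle with a black cap, 68 mm across and 150 mm tall, a bystander; origin at the centre of its underside
- lid0: loose spare white lid lying flat, 64 mm across and 16 mm high, a bystander; origin at the centre of its underside
- lid1: loose spare white lid lying flat, 64 mm across and 16 mm high, a bystander; origin at the centre of its underside
- lid2: loose spare white lid lying flat, 64 mm across and 16 mm high, a bystander; origin at the centre of its underside
Things that resemble listed ones, but are neither listed nor needed, are in the scene too. Leave any brown look-alike of the red_jar alone.

How it is judged (in metres and radians):
On the way, in this order (a step that is already met when the one before it is completed fails the run):
1. the fingers press the red plug home (at least 4.5 of 7 mm) (value of joint red_plug above 0.0045 m and contact force between red_jar and the fingers above 0.5 N).
2. the fingers press the yellow plug home (at least 4.5 of 7 mm) (value of joint yellow_plug above 0.0045 m and contact force between yellow_jar and the fingers above 0.5 N).
3. the fingers press the blue plug home (at least 4.5 of 7 mm) (value of joint blue_plug above 0.0045 m and contact force between blue_jar and the fingers above 0.5 N).
At the end, for the whole second after the job is handed in: the red, yellow and blue plugs are each pressed in by at least 4.5 of their 7 mm, the green one by less than 3 mm; all four jars stand upright (within 0.06 rad) and still on the table, within 25 mm of where they started, as do the bottle and the spare lids (value of joint each of red_plug, yellow_plug, blue_plug above 0.0045 m and value of joint green_plug below 0.003 m and angle between each of red_jar, yellow_jar, blue_jar, green_jar's own z axis and vertical below 0.06 rad and height (world z) of each of red_jar, yellow_jar, blue_jar, green_jar below 0.004 m and distance of each of red_jar, yellow_jar, blue_jar, green_jar, spray, lid0, lid1, lid2 from where it was at the start of the episode below 0.025 m and linear speed of each of red_jar, yellow_jar, blue_jar, green_jar below 0.02 m/s); the robot touches nothing.
It fails at once if a plug is pressed in (over 3 mm) before the one ahead of it, in the order red, yellow, blue, is home ((value of joint yellow_plug above 0.003 m and value of joint red_plug below 0.0045 m) or (value of joint blue_plug above 0.003 m and value of joint yellow_plug below 0.0045 m)).
It fails at once if the green plug is pressed in (over 3 mm) (value of joint green_plug above 0.003 m).
It fails at once if a jar is pressed roughly (over 30 N) (contact force between any of red_jar, yellow_jar, blue_jar, green_jar and the fingers above 30 N).
It fails at once if a jar is lifted (over 10 mm), tipped (over 0.25 rad) or pushed away (over 25 mm) (height (world z) of any of red_jar, yellow_jar, blue_jar, green_jar above 0.01 m or angle between any of red_jar, yellow_jar, blue_jar, green_jar's own z axis and vertical above 0.25 rad or distance of any of red_jar, yellow_jar, blue_jar, green_jar from where it was at the start of the episode above 0.025 m).
It fails at once if the bottle or a spare lid is moved (over 25 mm) (distance of any of spray, lid0, lid1, lid2 from where it was at the start of the episode above 0.025 m).
It also fails if it takes over 53 s, if anything falls off the work surface, if the arm or the gripper's body presses on something with over 40 N, if the wrist force passes 120 N, or if a joint passes its speed limit or range.

## Working session

There is one attempt and no reset: what is moved stays moved. The work goes in short steps, Python scripts to look and compute and a shell command to move; the robot and the scene stay as the last step left them, time stands still between calls to the robot, and variables do not carry over. Pictures are saved under pics/ and viewed, at most 10 in all, crops included, and the job is handed in when it is done.

```bash
mkdir -p pics; cat > h.py <<'E'
import numpy as np,cv2
from cell import ctrl
def ray(c,rc):
    p=cv2.undistortPoints(np.array([[[rc[1],rc[0]]]],float),np.array(c["intrinsics"]),np.array(c["dist"]))[0,0]
    E=np.array(c["extrinsics"]);return E[:3,3],E[:3,:3]@np.array([p[0],-p[1],-1.])
def atz(c,rc,z):
    o,d=ray(c,rc);return o+d*(z-o[2])/d[2]
H=dict(red=133,yellow=103,blue=83,green=113)
E
python3 - <<'E'
from h import *
np.set_printoptions(precision=1,suppress=True)
s=ctrl.read_state();print(s)
for n in ("top","scene"):
    c=ctrl.get_image(n);cv2.imwrite(f"pics/{n}0.png",c["img"][:,:,::-1]);print(n,np.array(c["extrinsics"])[:3,3])
    for k,z in H.items():
        for d in ctrl.place_of(n,k+"_top"):print(n,k,np.round(d["position"]),round(d["confidence"],2),atz(c,d["position"],z-.7))
    for k in("spray","lid0"):
        for d in ctrl.place_of(n,k):print(n,k,np.round(d["position"]),round(d["confidence"],2),atz(c,d["position"],0))
E
```

```text
{'clock': 0.0, 'qpos': array([ 1.2,  0.6,  0. ,  1.5, -0. ,  1. , -0. ]), 'qd': array([ 0.,  0.,  0., -0., -0.,  0.,  0.]), 'tau': array([  0. , -56.3,   1.2, -19.3,   0. ,   0. ,  -0. ]), 'eef_pos': array([ 186.2, -622.1,  230.4]), 'tool_rot': array([-3.1,  0. ,  0.3]), 'force': array([-1. , -1.6, -0.9]), 'torque': array([ 0. , -0. , -0.1]), 'gripper_force': 0.0, 'width': 85.46292796871937}
top [469.   27.  904.8]
top red [162. 402.] 0.77 [ 631.  -111.7  132.3]
top red [217. 386.] 0.64 [513.2 -79.8 132.3]
top red [210. 486.] 0.52 [ 533.9 -290.1  132.3]
top yellow [250. 435.] 0.79 [ 447.3 -190.4  102.3]
top yellow [251. 337.] 0.37 [439.3  22.3 102.3]
top blue [172. 317.] 0.77 [616.6  72.5  82.3]
top blue [263. 223.] 0.69 [405.6 277.4  82.3]
top green [222. 280.] 0.68 [499.1 147.5 112.3]
top spray [185. 213.] 0.83 [592.1 337.    0. ]
top lid0 [167. 457.] 0.93 [ 650.1 -272.3    0. ]
top lid0 [249. 337.] 0.81 [439.6  22.3   0. ]
top lid0 [265. 222.] 0.76 [393.5 305.3   0. ]
top lid0 [222. 286.] 0.18 [504.7 148.9   0. ]
scene [ 949.5 -338.5  893.8]
scene red [211. 270.] 0.74 [509.8 -77.8 132.3]
scene red [256. 292.] 0.73 [ 628.5 -111.6  132.3]
scene red [277. 196.] 0.49 [ 537.8 -287.5  132.3]
scene yellow [228. 219.] 0.73 [ 452.7 -183.4  102.3]
scene blue [220. 346.] 0.66 [618.5  58.5  82.3]
scene blue [202. 291.] 0.61 [491.9  -7.1  82.3]
scene blue [190. 343.] 0.56 [549.6 113.2  82.3]
scene green [163. 344.] 0.49 [503.9 159.2 112.3]
scene spray [176. 405.] 0.58 [586.3 326.7   0. ]
scene spray [143. 355.] 0.23 [406.  309.3   0. ]
scene lid0 [203. 290.] 0.92 [447.8  22.8   0. ]
scene lid0 [143. 354.] 0.63 [403.6 307.1   0. ]
scene lid0 [335. 240.] 0.62 [ 646.2 -279.3    0. ]
```

```bash
python3 - <<'E'
import cv2
a=cv2.imread("pics/top0.png")
cv2.imwrite("pics/c1.png",cv2.resize(a[120:310,180:530],(800,434),interpolation=2))
E
```

```text
(no output)
```

View pics/c1.png

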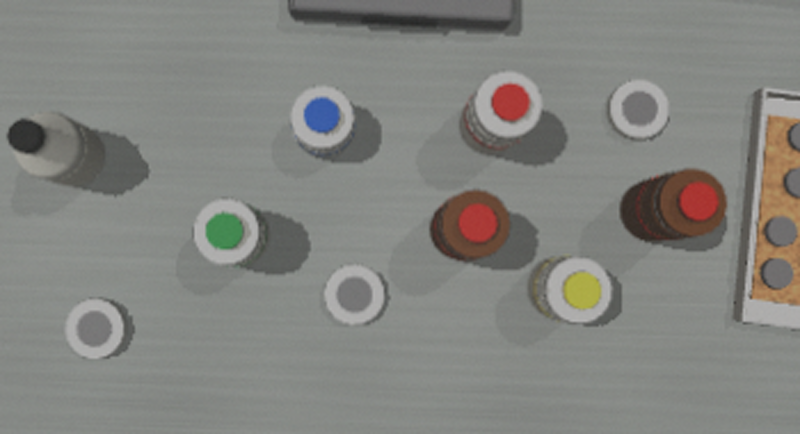

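View pics/scene0.png

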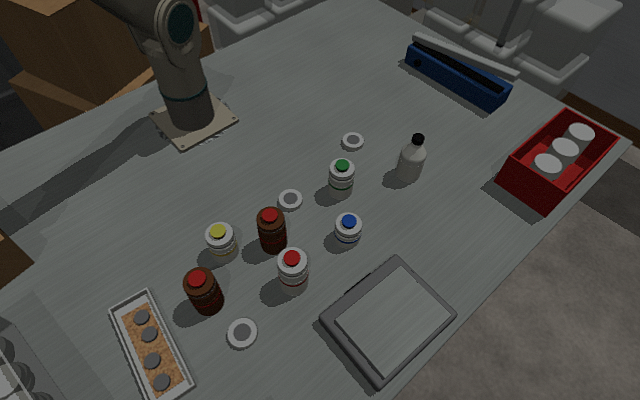

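The red-capped things in the top image are the white jar at (162,402), brown at (217,386) and brown at (210,486). The enlarged crop confirms that only (162,402) is a white jar with a white lid, so that one is red_jar. Next I'll refine the disc centres by colour in both views.

```bash
cat >> h.py <<'E'
T=dict(red=((162,402),(256,292)),yellow=((250,435),(230,219)),blue=((172,317),(220,348)),green=((222,280),(165,342)))
def blob(img,rc,k):
    r,g,b=[img[:,:,i].astype(int) for i in range(3)]
    m=dict(red=r-np.maximum(g,b)>50,yellow=np.minimum(r,g)-b>50,blue=b-r>50,green=g-r>40)[k].astype(np.uint8)
    n,l,st,ce=cv2.connectedComponentsWithStats(m)
    ok=[i for i in range(1,n) if st[i,4]>25]
    i=min(ok,key=lambda i:np.hypot(ce[i][1]-rc[0],ce[i][0]-rc[1]))
    return ce[i][::-1],st[i,4]
E
python3 - <<'E'
from h import *
np.set_printoptions(precision=1,suppress=True)
C=[ctrl.get_image(n) for n in("top","scene")]
for k,v in T.items():
    A=np.zeros((3,3));q=np.zeros(3);o=[]
    for c,rc in zip(C,v):
        p,a=blob(c["img"],rc,k);P,d=ray(c,p);d/=np.linalg.norm(d);M=np.eye(3)-np.outer(d,d);A+=M;q+=M@P
        o.append((p,a,atz(c,p,H[k]-.7)[:2]))
    print(k,o,"tri",np.linalg.solve(A,q))
s=ctrl.read_state();print(s["eef_pos"],s["tool_rot"]*1000,s["qpos"]*1000)
E
```

```text
red [(array([164.3, 403. ]), np.int32(212), array([ 627.2, -114.3])), (array([257.2, 291.4]), np.int32(198), array([ 629.7, -115. ]))] tri [ 628.1 -114.4  129.2]
yellow [(array([246.7, 434.3]), np.int32(208), array([ 453.3, -189. ])), (array([230.3, 217.4]), np.int32(162), array([ 454.9, -189.5]))] tri [ 453.4 -189.3  100.2]
blue [(array([169.9, 320.2]), np.int32(182), array([620.7,  64.4])), (array([220.2, 348.6]), np.int32(145), array([622.4,  63.1]))] tri [621.2  64.6  79.4]
green [(array([220.8, 277.6]), np.int32(197), array([501.4, 152.8])), (array([164.2, 341.9]), np.int32(111), array([503.7, 151.3]))] tri [501.6 153.5 108.7]
[ 186.4 -622.7  231.3] [3141.6   -0.   290.8] [1214.2  628.4   38.5 1517.4  -27.   996.3  -20. ]
```

```bash
python3 -m crank '[[[0,0,0,0]]]' 1
```

```text
clock: 0.88
eef_pos: [186.4, -622.7, 231.3]
tool_rot: [3.142, -0.0, 0.291]
force: [1.0, -0.5, -0.5]
width: 75.4
gripper_force: 0.0
```

```bash
cat > go.py <<'E'
import sys
from h import *
from scipy.spatial.transform import Rotation as R
s=ctrl.read_state();t=np.array([float(a) for a in sys.argv[1:4]])
print(s["eef_pos"].round(1),"units",(R.from_euler("xyz",s["tool_rot"]).inv().apply(t-s["eef_pos"])/25).round(2),"F",s["force"].round(1),"clk",round(s["clock"],2),"w",round(s["width"],1))
E
python3 go.py 628 -114.5 215
```

```text
[ 186.4 -622.7  231.3] units [ 22.75 -14.41   0.65] F [ 1.  -0.5 -0.5] clk 0.88 w 75.4
```

```bash
python3 -m crank '[[[0.5,-0.3,0,0],[0.9,-0.6,0,0],[1,-0.65,0,0],[1,-0.65,0,0],[1,-0.65,0,0],[1,-0.65,0,0],[1,-0.65,0,0],[1,-0.65,0,0],[1,-0.65,0,0],[1,-0.65,0,0],[0.9,-0.5,0,0],[0.5,-0.3,0,0]]]' 1; python3 go.py 628 -114.5 215
```

```text
clock: 1.88
eef_pos: [398.8, -375.6, 231.5]
tool_rot: [-3.14, -0.002, 0.296]
force: [0.0, -0.2, -0.9]
width: -0.1
gripper_force: 0.0
[ 398.8 -375.6  231.5] units [11.81 -7.32  0.7 ] F [ 0.  -0.2 -0.9] clk 1.88 w -0.1
```

```bash
python3 -m crank '[[[0.9,-0.6,0,0],[1,-0.65,0,0],[1,-0.65,0,0],[1,-0.65,0,0],[1,-0.65,0,0],[1,-0.65,0,0],[1,-0.65,0,0],[1,-0.6,0,0],[1,-0.6,0,0],[1,-0.6,0,0],[0.9,-0.5,0,0],[0.5,-0.3,0,0]]]' ; python3 -m crank '[[[0,0,0,0],[0,0,0,0],[0,0,0,0]]]'; python3 go.py 628 -114.5 140
```

```text
clock: 2.88
eef_pos: [617.3, -123.9, 231.3]
tool_rot: [-3.14, -0.002, 0.296]
force: [0.3, 0.9, -1.0]
width: -0.1
gripper_force: 0.0
clock: 3.13
eef_pos: [614.0, -130.6, 231.2]
tool_rot: [3.141, 0.002, 0.289]
force: [-0.5, 0.5, -0.2]
width: -0.3
gripper_force: 0.0
[ 614.  -130.6  231.2] units [ 0.73 -0.46  3.65] F [-0.5  0.5 -0.2] clk 3.13 w -0.3
```

```bash
python3 -m crank '[[[0.35,-0.25,0.3,0],[0.4,-0.2,0.6,0],[0,0,0.7,0],[0,0,0.7,0],[0,0,0.6,0],[0,0,0.4,0],[0,0,0.2,0],[0,0,0,0],[0,0,0,0],[0,0,0,0]]]'; python3 go.py 628 -114.5 124; python3 - <<'E'
from h import *
C=ctrl.get_image("scene")["img"][:,:,::-1];W=ctrl.get_image("wrist")["img"][:,:,::-1]
cv2.imwrite("pics/p1.png",np.hstack([cv2.resize(C[160:310,180:380],(400,300),interpolation=2),cv2.resize(W,(400,250))[:,:] if 0 else cv2.resize(W,(400,300))]))
E
```

```text
clock: 3.97
eef_pos: [630.8, -113.1, 144.8]
tool_rot: [3.141, -0.002, 0.29]
force: [-0.6, -0.5, 0.4]
width: 0.1
gripper_force: 0.0
[ 630.8 -113.1  144.8] units [-0.12  0.02  0.83] F [-0.6 -0.5  0.4] clk 3.97 w 0.1
```

View pics/p1.png

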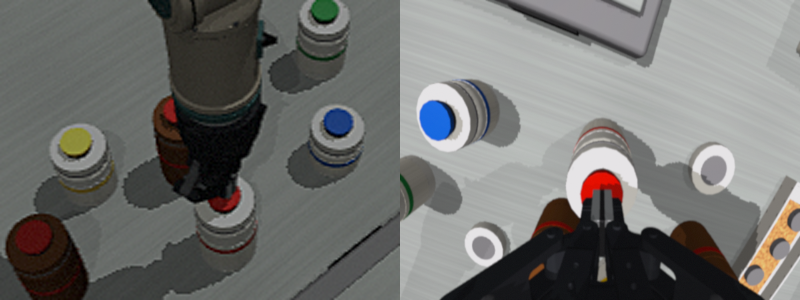

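The white red_jar is right under the fingertips: its disc is at about (600,185) in the right-hand wrist view and the fingers are centred on it. Pressing gently.

```bash
python3 -m crank '[[[-0.1,0,0.2,0],[0,0,0.1,0],[0,0,0.08,0],[0,0,0.08,0],[0,0,0.06,0],[0,0,0.06,0],[0,0,0.06,0],[0,0,0,0],[0,0,0,0]]]'; python3 go.py 628 -114.5 124
```

```text
clock: 4.82
eef_pos: [627.7, -113.6, 127.9]
tool_rot: [-3.142, 0.0, 0.291]
force: [-1.0, 0.5, 2.9]
width: -0.2
gripper_force: 1.2
[ 627.7 -113.6  127.9] units [0.   0.04 0.15] F [-1.   0.5  2.9] clk 4.82 w -0.2
```

```bash
python3 -m crank '[[[0,0,0.05,0],[0,0,0.05,0],[0,0,0.05,0],[0,0,0.02,0],[0,0,0,0],[0,0,0,0],[0,0,0,0]]]'; python3 go.py 628 -114.5 124
```

```text
clock: 5.4
eef_pos: [627.8, -113.6, 124.0]
tool_rot: [3.141, -0.0, 0.291]
force: [-2.0, 0.1, 5.0]
width: 0.3
gripper_force: 2.7
[ 627.8 -113.6  124. ] units [-0.    0.04 -0.  ] F [-2.   0.1  5. ] clk 5.4 w 0.3
```

```bash
python3 -m crank '[[[0,0,0.04,0],[0,0,0,0],[0,0,0,0]]]'; python3 -m crank '[[[0,0,-0.1,0],[0,0,-0.3,0],[0,0,-0.6,0],[0,0,-0.9,0],[0,0,-0.9,0],[0,0,-0.5,0],[0,0,-0.2,0],[0,0,0,0],[0,0,0,0]]]'; python3 go.py 454 -189.3 210
```

```text
clock: 5.65
eef_pos: [627.9, -113.6, 123.2]
tool_rot: [3.141, -0.001, 0.291]
force: [-2.2, 0.9, 7.4]
width: -0.0
gripper_force: 3.6
clock: 6.4
eef_pos: [627.4, -113.5, 209.5]
tool_rot: [-3.141, 0.001, 0.291]
force: [-0.9, -0.5, -0.8]
width: -0.2
gripper_force: 0.0
[ 627.4 -113.5  209.5] units [-7.51  0.92 -0.02] F [-0.9 -0.5 -0.8] clk 6.4 w -0.2
```

```bash
python3 -m crank '[[[-0.4,0.1,0,0],[-0.8,0.1,0,0],[-1,0.12,0,0],[-1,0.12,0,0],[-1,0.12,0,0],[-1,0.12,0,0],[-1,0.12,0,0],[-0.8,0.12,0,0],[-0.5,0,0,0],[0,0,0,0],[0,0,0,0],[0,0,0,0]]]'; python3 go.py 454 -189.3 114; python3 - <<'E'
from h import *
c=ctrl.get_image("scene");np.set_printoptions(precision=1,suppress=True)
for k,z in(("red",126),("blue",82.3),("green",112.3)):
    p,a=blob(c["img"],T[k][1],k);print(k,p,a,atz(c,p,z))
E
```

```text
clock: 7.4
eef_pos: [456.0, -188.7, 210.0]
tool_rot: [3.142, -0.001, 0.292]
force: [0.1, 0.7, 0.3]
width: 0.0
gripper_force: 0.0
[ 456.  -188.7  210. ] units [-0.09 -0.    3.84] F [0.1 0.7 0.3] clk 7.4 w 0.0
red [258.5 291.5] 202 [ 629.5 -114.9  126. ]
blue [220.3 348.7] 147 [622.5  63.3  82.3]
green [164.2 341.9] 112 [503.7 151.5 112.3]
```

Red is home: its blob fits z=126 at an unchanged position. Next is yellow.

```bash
python3 -m crank '[[[-0.05,0,0.3,0],[0,0,0.6,0],[0,0,0.7,0],[0,0,0.8,0],[0,0,0.7,0],[0,0,0.4,0],[0,0,0.2,0],[0,0,0.1,0],[0,0,0,0],[0,0,0,0],[0,0,0,0]]]'; python3 go.py 454 -189.3 93.5;python3 - <<'E'
from h import *
C=ctrl.get_image("scene")["img"][:,:,::-1];W=ctrl.get_image("wrist")["img"][:,:,::-1]
cv2.imwrite("pics/p2.png",np.hstack([cv2.resize(C[160:310,120:320],(400,300),interpolation=2),cv2.resize(W,(400,300))]))
E
```

```text
clock: 8.37
eef_pos: [454.1, -189.9, 115.8]
tool_rot: [3.141, -0.001, 0.291]
force: [0.7, 0.6, -0.3]
width: -0.2
gripper_force: 0.0
[ 454.1 -189.9  115.8] units [ 0.   -0.03  0.89] F [ 0.7  0.6 -0.3] clk 8.37 w -0.2
```

View pics/p2.png

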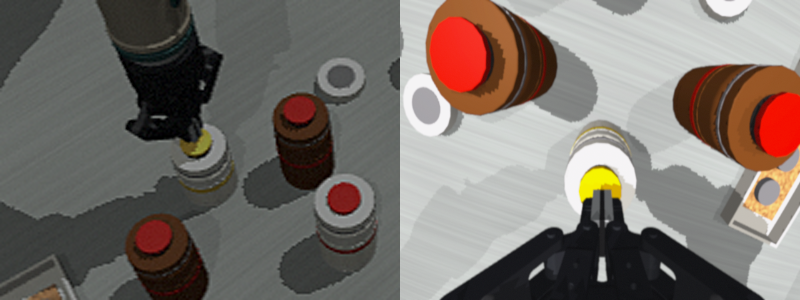

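The fingers are centred on the yellow disc, at about (600,185) in the wrist view. Red sits low on its lid.

```bash
python3 -m crank '[[[0,0,0.2,0],[0,0,0.15,0],[0,0,0.1,0],[0,0,0.08,0],[0,0,0.06,0],[0,0,0.06,0],[0,0,0.06,0],[0,0,0.05,0],[0,0,0,0],[0,0,0,0]]]'; python3 go.py 454 -189.3 93.5
```

```text
clock: 9.3
eef_pos: [453.3, -189.6, 96.0]
tool_rot: [-3.141, 0.0, 0.291]
force: [-1.7, 0.7, 2.1]
width: 0.1
gripper_force: 1.2
[ 453.3 -189.6   96. ] units [ 0.03 -0.    0.1 ] F [-1.7  0.7  2.1] clk 9.3 w 0.1
```

```bash
python3 -m crank '[[[0,0,0.05,0],[0,0,0.05,0],[0,0,0.02,0],[0,0,0,0],[0,0,0,0],[0,0,0,0]]]'; python3 go.py 454 -189.3 93.5
```

```text
clock: 9.8
eef_pos: [453.3, -189.7, 93.3]
tool_rot: [-3.142, 0.0, 0.291]
force: [-2.6, 1.4, 6.8]
width: 0.1
gripper_force: 3.3
[ 453.3 -189.7   93.3] units [ 0.03 -0.01 -0.01] F [-2.6  1.4  6.8] clk 9.8 w 0.1
```

```bash
python3 -m crank '[[[0,0,-0.1,0],[0,0,-0.3,0],[0,0,-0.7,0],[0,0,-0.9,0],[0,0,-0.9,0],[0,0,-0.9,0],[0,0,-0.6,0],[0,0,-0.2,0],[0,0,0,0],[0,0,0,0]]]'; python3 go.py 621.5 64 205
```

```text
clock: 10.63
eef_pos: [453.3, -189.6, 207.7]
tool_rot: [-3.142, -0.0, 0.291]
force: [-0.0, -0.5, -0.1]
width: -0.1
gripper_force: 0.0
[ 453.3 -189.6  207.7] units [ 9.35 -7.79  0.11] F [-0.  -0.5 -0.1] clk 10.63 w -0.1
```

```bash
python3 -m crank '[[[0.5,-0.4,0,0],[0.8,-0.7,0,0],[0.9,-0.75,0,0],[0.9,-0.75,0,0],[0.9,-0.75,0,0],[0.9,-0.75,0,0],[0.9,-0.75,0,0],[0.9,-0.75,0,0],[0.9,-0.75,0,0],[0.8,-0.65,0,0],[0.6,-0.5,0,0],[0.35,-0.3,0,0]]]';python3 -m crank '[[[0,0,0,0],[0,0,0,0],[0,0,0,0]]]'; python3 go.py 621.5 64 94; python3 - <<'E'
from h import *
c=ctrl.get_image("scene");np.set_printoptions(precision=1,suppress=True)
for k,z in(("red",126),("yellow",96),("green",112.3)):
    p,a=blob(c["img"],T[k][1],k);print(k,p,a,atz(c,p,z))
E
```

```text
clock: 11.63
eef_pos: [621.7, 67.2, 206.0]
tool_rot: [-3.14, 0.002, 0.294]
force: [-1.0, 0.1, 0.7]
width: -0.2
gripper_force: 0.0
clock: 11.88
eef_pos: [620.5, 62.0, 207.4]
tool_rot: [3.141, 0.002, 0.289]
force: [-0.5, 1.1, -0.5]
width: -0.3
gripper_force: 0.0
[620.5  62.  207.4] units [ 0.07 -0.07  4.54] F [-0.5  1.1 -0.5] clk 11.88 w -0.3
red [258.7 291.6] 194 [ 630.1 -115.1  126. ]
yellow [231.8 217.4] 99 [ 454.4 -190.6   96. ]
green [163.9 339.3] 58 [498.6 147.  112.3]
```

```bash
python3 -m crank '[[[0.05,-0.05,0.3,0],[0,0,0.7,0],[0,0,0.8,0],[0,0,0.8,0],[0,0,0.8,0],[0,0,0.6,0],[0,0,0.3,0],[0,0,0.2,0],[0,0,0,0],[0,0,0,0],[0,0,0,0]]]'; python3 go.py 621.5 64 73.5;python3 - <<'E'
from h import *
C=ctrl.get_image("scene")["img"][:,:,::-1];W=ctrl.get_image("wrist")["img"][:,:,::-1]
cv2.imwrite("pics/p3.png",np.hstack([cv2.resize(C[130:280,240:440],(400,300),interpolation=2),cv2.resize(W,(400,300))]))
E
```

```text
clock: 12.85
eef_pos: [623.1, 65.6, 96.6]
tool_rot: [3.141, -0.002, 0.291]
force: [0.5, 0.9, -0.3]
width: -0.3
gripper_force: 0.0
[623.1  65.6  96.6] units [-0.08  0.04  0.93] F [ 0.5  0.9 -0.3] clk 12.85 w -0.3
```

View pics/p3.png

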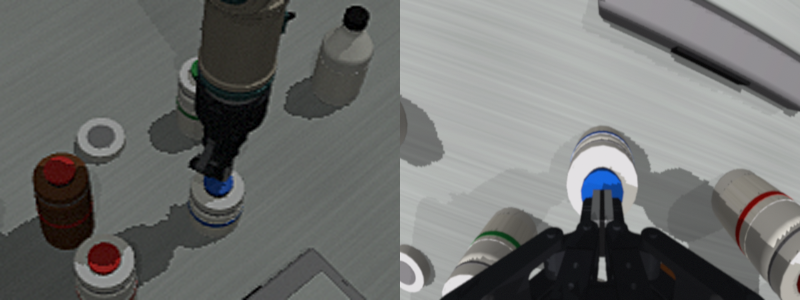

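The fingers are centred on the blue disc, at about (600,185) in the wrist view. The green jar, at about (500,245), is clear of the gripper.

```bash
python3 -m crank '[[[-0.05,0.03,0.2,0],[0,0,0.15,0],[0,0,0.1,0],[0,0,0.08,0],[0,0,0.06,0],[0,0,0.06,0],[0,0,0.06,0],[0,0,0.06,0],[0,0,0.03,0],[0,0,0,0],[0,0,0,0]]]'; python3 go.py 621.5 64 73.3
```

```text
clock: 13.87
eef_pos: [621.2, 64.6, 75.5]
tool_rot: [-3.142, 0.0, 0.291]
force: [-1.3, -0.8, 2.2]
width: 0.3
gripper_force: 1.2
[621.2  64.6  75.5] units [0.01 0.02 0.09] F [-1.3 -0.8  2.2] clk 13.87 w 0.3
```

```bash
python3 -m crank '[[[0,0,0.05,0],[0,0,0.04,0],[0,0,0,0],[0,0,0,0],[0,0,0,0]]]'; python3 go.py 621.5 64 73.3
```

```text
clock: 14.28
eef_pos: [621.2, 64.5, 73.7]
tool_rot: [-3.142, 0.0, 0.291]
force: [-2.3, -0.4, 5.6]
width: 0.3
gripper_force: 3.0
[621.2  64.5  73.7] units [0.01 0.02 0.01] F [-2.3 -0.4  5.6] clk 14.28 w 0.3
```

Force is 5.6 N at 2.3 mm past home. I'll press a touch more, then lift well clear.

```bash
python3 -m crank '[[[0,0,0.02,0],[0,0,0,0],[0,0,0,0]]]'; python3 -m crank '[[[0,0,-0.1,0],[0,0,-0.3,0],[0,0,-0.7,0],[0,0,-0.9,0],[0,0,-0.9,0],[0,0,-0.9,0],[0,0,-0.9,0],[0,0,-0.6,0],[0,0,-0.3,0],[0,0,0,0],[0,0,0,0]]]'; python3 -m crank '[[[0.5,0,0,0],[0.8,0,0,0],[0.8,0,0,0],[0.8,0,0,0],[0.5,0,0,0],[0,0,0,0],[0,0,0,0],[0,0,0,0]]]';python3 - <<'E'
from h import *
C=[ctrl.get_image(n) for n in("top","scene")];np.set_printoptions(precision=1,suppress=True)
for k,z in(("red",126),("yellow",96),("blue",76),("green",112.3)):
  for c,rc in zip(C,T[k]):
    p,a=blob(c["img"],rc,k);print(k,p,a,atz(c,p,z))
cv2.imwrite("pics/end.png",C[1]["img"][:,:,::-1])
E
```

```text
clock: 14.53
eef_pos: [621.2, 64.6, 73.3]
tool_rot: [-3.142, 0.0, 0.291]
force: [-3.4, -0.9, 6.6]
width: 0.3
gripper_force: 3.5
clock: 15.45
eef_pos: [621.4, 64.7, 212.6]
tool_rot: [-3.142, -0.0, 0.291]
force: [0.5, -0.3, -0.0]
width: 0.3
gripper_force: 0.0
clock: 16.12
eef_pos: [701.4, 88.5, 211.4]
tool_rot: [-3.141, 0.003, 0.291]
force: [-0.4, 0.2, -0.4]
width: 0.1
gripper_force: 0.0
red [164.8 402.3] 193 [ 627.4 -113.9  126. ]
red [258.7 291.4] 187 [ 629.8 -115.3  126. ]
yellow [246.8 433.6] 193 [ 452.9 -189.    96. ]
yellow [231.9 217.6] 122 [ 455.  -190.4   96. ]
blue [ 72.6 549.4] 1261 [ 866.8 -470.7   76. ]
blue [221.7 348.5] 146 [622.7  63.5  76. ]Traceback (most recent call last):
  File "<stdin>", line 5, in <module>
  File "h.py", line 15, in blob
    i=min(ok,key=lambda i:np.hypot(ce[i][1]-rc[0],ce[i][0]-rc[1]))
ValueError: min() iterable argument is empty
```

The red, yellow and blue discs dropped the expected amount in the scene view and their jars haven't moved. Green was never touched; the arm only hides it from the top camera.

```bash
python3 -c "
from cell import ctrl
print(ctrl.finish_job())"
```

```text
the job is handed in; nothing more can be done
None
```

I pressed the red, yellow and blue plugs home in that order with about 7 N each, never touched the green plug or the other items, and handed the job in at about 16 s; no verdict came back.

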